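# Check the balance with the weight hidden in its box

## Robot

A 6-joint arm with a two-finger parallel gripper is mounted at the origin on the work surface. World frame = base frame: x ahead of the robot, y to its left, z up, the work surface at z = 0. Lengths are in mm, angles in rad, forces in N, time in s.
With the tool pointing down it reaches from about 375 to 900 mm from the base axis. Payload 3.1 kg.
Tool frame: the origin (TCP) lies midway between the tips of the shut fingers; the grasp point (between the pads) lies 19 mm behind it; z points along the fingers, y is the line along which they close (so a half turn about z gives the same grasp; the last joint's range is limited). The gripper opens to 85 mm and grips with 20 to 120 N. Pads are 22 mm wide; open, the fingers measure 114 mm over their backs; the gripper's body (76 mm by 85 mm) begins 54 mm behind the grasp point. The pads swing forward as they close: fully open they stand 13 mm farther back than shut.
Start: joints at [1.093, 0.527, 1.433, -0, 1.181, -0.178], TCP at [183.943, 597.295, 231.31] pointing down, gripper open.
Joint ranges: [-3.08, 3.08], [-0.75, 2.2], [0.22, 2.44], [-1.43, 4.57], [0, 2.65], [-2.85, 2.85]. Speed limits (rad/s): [2.79, 2.79, 3.14, 3.14, 3.14, 3.14].

## Interface

Orientations are given as a rotation vector (axis times angle).
In Python, from rig import * gives the robot as it stands.
- The arm moves only by the tool carry_out, never from a script. Its argument "commands" is a list of rows, each a list of 3 entries, a list of its own where there are three numbers: the turn, a rotation vector about the world's x, y, z in rad, then the shift along the world's x, y, z in mm, then the closure, from 0 (fully open) to 1 (shut). A call has 1 to 10 rows; each row is the pose to reach, as a shift and turn from the pose commanded when the call began; what a row does not reach only later rows make up. A row lasts 1/10 s, in which the tool goes at most 50 mm and 8.59 degrees, less where a joint would pass 70% of its speed; a pose out of reach is approached as far as the arm can. A call with a gripper value outside its range is refused whole. The fingers move at their own pace and stop on an object; "force" is the grip in N (left out, the last holds). Time passes only in rows, so rows that repeat a pose let the fingers close. It gives the time, the measured TCP pose, the force, the opening and the grip force at its end, in the units of the state.
- sense(): the state, without advancing time (a new reading comes with each control period).
- capture(name): name is "scene" or "top" or "wrist"; returns a dict with "img" (480x640x3 uint8, blue, green, red), "z_map" (480x640 float32, mm along the optical axis (not along the pixel's ray), 0 where there is no reading), "fx", "fy", "cx", "cy" (pixels), "R" (3x3) and "t" (3): a world point X has camera coordinates R X + t; the wrist camera has in their place "T_tool_cam" (4x4, takes a point from camera to tool coordinates, whose origin is the TCP and whose axes are the flange's). Camera axes: x right, y down, z forward; pixel columns grow to the right and rows downward; lengths in mm; the calibration is good to about 2 mm. The wrist camera is an equidistant fisheye: a pixel r from the principal point sees the ray r / f radians off the axis. A picture is of the moment at which its call begins: read the wrist's pose just before it.
- hand_in(): hands the job in; it is judged then, once.
The state is a dict: "clock": time; "q": joint angles; "qvel": joint speeds; "joint_efforts": joint torques, N m; "tool_pos": TCP position; "eef_rot": TCP orientation; "contact_force": force on the tool from outside, world axes, zero at the start; "torque": the same for the moment, N m; "finger_gap": opening from 0.0 (shut) to 1.0 (fully open); "grip_force": force on a finger pad.
Only numpy, scipy, OpenCV 4.12 (cv2) and the standard library are available. Lean on these libraries where they do the work, as an engineer would, in place of code of your own. Each camera call takes 0.05 s, during which the arm holds its last target. There are 200 camera calls.

## Task

Do the morning balance check: lift the box's lid by its handle until it stays up at its stop, feel about under it for the steel check weight lying loose somewhere on the box floor, take it out and set it gently on the balance pan so that the pan alone carries it; leave the lid up. Leave the other things on the bench where they are.

Things in the scene. Friction and masses are not known exactly. Their poses are not given: they have to be found in the camera images.
- box: Opaque grey plastic box with a hinged lid, fixed to the bench, 202 (x) x 242 (y) x 50 mm high, walls and floor 6 mm thick. Origin: centre of its underside; x points away from the robot towards the hinge. It stands left of the balance, turned a little clockwise seen from above. One loose bar weight is inside and nothing else.
- box_floor (a point): Centre of the box's inner floor. The weight's place is given by no reading: feel for it. A plain steel bar 100 long, 28 wide, 30 mm high, 500 g, flat on the floor, its length along the box's x to within 0.15 rad, its middle within 8 mm of this point in box x but anywhere within 55 mm in box y. About 2 to 4 N slides it.
- lid (a joint): Lid angle, 0 = shut, grows as it opens, stop at 0.95 rad. Stiff hinge: it stays at whatever angle it is left; 3 to 6 N up on the handle lifts it. Even fully up it leans over the box, so the inside is reached only with the tool sloping in from the robot's side, under the lid's front edge.
- lid_hinge (a point): Middle of the hinge line, on the far (box +x) rim of the box, 50 mm above the bench, along the box's y. The lid reaches 214 mm from here towards the robot, is 250 mm wide, 6 mm thick, its outer face 7 mm above the hinge line when shut; an 18 mm apron hangs from its front edge to 14 mm below the hinge's level.
- lid_handle (a point): Middle of the steel bar handle on top of the lid near its front edge: a round bar 10 mm thick, 110 mm long along the box's y axis, standing with its centre line 40 mm above the lid's outer face and 185 mm from the hinge.
- balance: White top-loading laboratory balance, fixed to the bench. Origin: on the bench below the pan's centre; x points away from the robot. Housing 200 mm wide, 60 mm high, from 155 mm before to 115 mm behind the origin, black display panel at the front (-x).
- pan_top (a point): Centre of the top face of the balance's square steel pan, 150 (x) x 160 (y) mm, 4 mm thick, 78 mm above the bench when empty.
- pan (a joint): How far the sprung pan has sunk (m): 0 empty, 1 mm per 100 g, about 5 mm with the 500 g weight, stop at 10 mm.
- tube_rack: Bystander: loose magenta tube rack 130 x 80 x 45 mm. Origin under its centre.
- tip_box: Bystander: loose blue tip box with clear lid, 120 x 85 x 90 mm. Origin under its centre.
- wash_bottle: Bystander: loose white bottle, 54 mm across, 130 mm tall. Origin under its centre.
- tape_roll: Bystander: loose roll of tape lying flat, 76 mm across, 25 mm high. Origin under its centre.

How it is judged:
By the outcome, as a careful person would: the job done as asked, in the order asked, and still so for the second after the job is handed in, with the robot touching nothing.
It also fails if it takes over 72 s, if anything falls off the work surface, if the arm or the gripper's body presses on something with over 40 N, if the wrist force passes 120 N, or if a joint passes its speed limit or range.

## Working session

There is one attempt and no reset: what is moved stays moved. The work goes in short steps, Python scripts to look and compute and a tool call to move; the robot and the scene stay as the last step left them, time stands still between calls to the robot, and variables do not carry over. Pictures are saved under pics/ and viewed, at most 11 in all, crops included, and the job is handed in when it is done.

Besides the shell and the picture viewer there is one more tool, called after "Emit:" as name(argument=value, ...), one argument or row to a line, values as JSON. carry_out: Moves the arm, as the interface text tells. Its arguments: {"type":"object","properties":{"commands":{"type":"array","items":{"type":"array"}},"force":{"type":"number"}},"required":["commands"]}

```bash
ls; mkdir -p pics
python3 - <<'E'
from rig import *
import cv2,numpy as np
s=sense();print({k:np.round(v,3) for k,v in s.items()})
for n in("scene","top"):
    c=capture(n);cv2.imwrite(f"pics/{n}.png",c["img"]);np.savez(f"{n}.npz",**c)
    print(n,c["fx"],c["cx"],c["cy"],np.round(c["R"],3).tolist(),np.round(c["t"],1))
E
```

```text
pics
{'clock': np.float64(0.0), 'q': array([ 1.094,  0.528,  1.434,  0.   ,  1.181, -0.179]), 'qvel': array([-0.001,  0.   , -0.   , -0.   , -0.   ,  0.   ]), 'joint_efforts': array([-1.0000e-03, -4.4235e+01, -1.7802e+01, -0.0000e+00,  8.0000e-03,
        0.0000e+00]), 'tool_pos': array([183.61 , 596.679, 230.347]), 'eef_rot': array([-4.670e-01, -3.106e+00,  3.000e-03]), 'contact_force': array([-0.015,  0.845, -0.685]), 'torque': array([0.024, 0.029, 0.082]), 'grip_force': np.float64(0.0), 'finger_gap': np.float64(0.997)}
scene 619.2290888923941 316.8859151262218 243.1437281023371 [[-0.707, 0.707, 0.012], [0.597, 0.605, -0.527], [-0.38, -0.366, -0.85]] [ 379.4 -285.4 1786.6]
top 603.2115998467626 326.92508212345865 246.76476308022865 [[0.028, -1.0, 0.011], [-0.989, -0.029, -0.143], [0.143, -0.007, -0.99]] [ -15.7  582.3 1687.9]
```

View pics/scene.png

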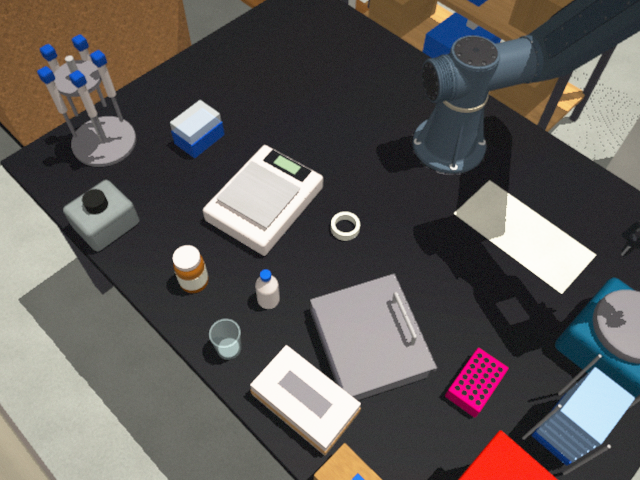

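View pics/top.png

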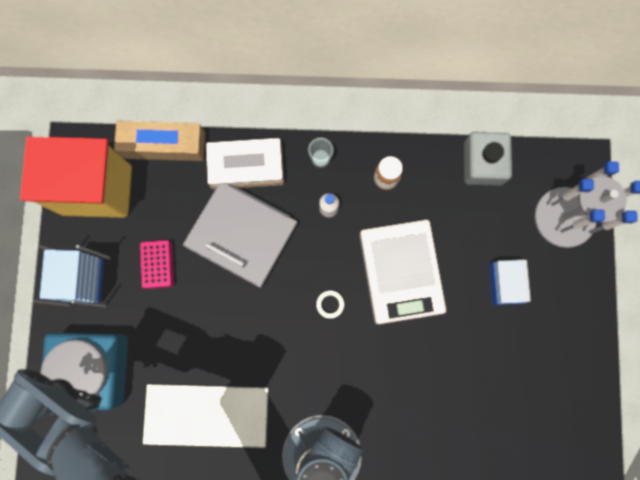

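The scene view shows the box with its handle at about (404,317) and the pan at (260,195). In the top view, the handle is at (226,254), the pan at (404,263) and the tape roll at (330,304). Next I'll measure from both views.

```bash
cat > h.py <<'E'
import numpy as np,cv2
def cloud(c):
    z=c["z_map"].astype(float);v,u=np.mgrid[:480,:640]
    P=np.stack([(u-c["cx"])/c["fx"]*z,(v-c["cy"])/c["fy"]*z,z],-1)
    W=(P-c["t"])@c["R"]; W[z<=0]=np.nan
    return W
def ray(c,uv):
    d=np.array([(uv[0]-c["cx"])/c["fx"],(uv[1]-c["cy"])/c["fy"],1.])@c["R"]
    return -c["R"].T@c["t"],d/np.linalg.norm(d)
def plane(c,uv,h):
    o,d=ray(c,uv);return o+d*(h-o[2])/d[2]
def tri(ra,rb):
    A=np.zeros((3,3));b=np.zeros(3)
    for o,d in(ra,rb):
        M=np.eye(3)-np.outer(d,d);A+=M;b+=M@o
    return np.linalg.solve(A,b)
E
python3 - <<'E'
from h import *
C={n:dict(np.load(n+".npz")) for n in("scene","top")}
win={"scene":{"lid":(300,270,440,400),"bal":(200,140,330,255)},"top":{"lid":(175,180,305,290),"bal":(355,215,450,330)}}
for n,c in C.items():
    W=cloud(c);hsv=cv2.cvtColor(c["img"],cv2.COLOR_BGR2HSV)
    for k,(a,b,d,e) in win[n].items():
        w=W[b:e,a:d].reshape(-1,3);hh=w[:,2]
        print(n,k,"hist",dict(zip(range(-10,140,10),np.histogram(hh[~np.isnan(hh)],range(-10,150,10))[0])))
        lo,hi=((48,66) if k=="lid" else (72,86))
        p=w[(hh>lo)&(hh<hi)]
        print("  z med",np.median(p[:,2]),"rect",np.round(cv2.minAreaRect(p[:,:2].astype(np.float32)[:,None]),1) if 0 else cv2.minAreaRect(p[:,:2].astype(np.float32)[:,None]))
        if k=="lid":
            m=(W[...,2]>84)&(W[...,2]<115);m[:b]=0;m[e:]=0;m[:,:a]=0;m[:,d:]=0
            q=W[m];print("  handle",len(q),np.round(np.median(q,0),1),np.percentile(q[:,2],[5,50,95]),cv2.minAreaRect(q[:,:2].astype(np.float32)[:,None]))
            vv,uu=np.nonzero(m);print("  px",uu.mean(),vv.mean())
E
```

```text
scene lid hist {-10: np.int64(4910), 0: np.int64(1853), 10: np.int64(105), 20: np.int64(101), 30: np.int64(98), 40: np.int64(94), 50: np.int64(5908), 60: np.int64(4470), 70: np.int64(317), 80: np.int64(14), 90: np.int64(21), 100: np.int64(195), 110: np.int64(21), 120: np.int64(0), 130: np.int64(0)}
  z med 58.84740053254933 rect ((656.7529296875, 233.40252685546875), (259.3115234375, 306.5520324707031), 63.607330322265625)
  handle 244 [551.8 289.9 105.4] [ 92.06726624 105.44254204 110.59128699] ((548.4249877929688, 287.0293884277344), (119.12487030029297, 12.931496620178223), 62.843505859375)
  px 404.5696721311475 316.21311475409834
scene bal hist {-10: np.int64(5457), 0: np.int64(1976), 10: np.int64(217), 20: np.int64(271), 30: np.int64(268), 40: np.int64(298), 50: np.int64(2404), 60: np.int64(1070), 70: np.int64(2637), 80: np.int64(239), 90: np.int64(0), 100: np.int64(0), 110: np.int64(0), 120: np.int64(0), 130: np.int64(0)}
  z med 76.18494918164026 rect ((542.5882568359375, -209.7891845703125), (154.39630126953125, 162.598388671875), 11.595077514648438)
top lid hist {-10: np.in
[... 345 characters left out ...]
79.073974609375, 296.9065856933594), 63.366615295410156)
  handle 156 [545.  284.2 104.9] [ 99.79981031 104.89671201 111.8156668 ] ((544.6077270507812, 283.872314453125), (119.6688461303711, 9.9458646774292), 62.92720031738281)
  px 223.90384615384616 254.15384615384616
top bal hist {-10: np.int64(2379), 0: np.int64(1669), 10: np.int64(49), 20: np.int64(26), 30: np.int64(34), 40: np.int64(101), 50: np.int64(1972), 60: np.int64(1634), 70: np.int64(2258), 80: np.int64(683), 90: np.int64(1), 100: np.int64(0), 110: np.int64(0), 120: np.int64(0), 130: np.int64(0)}
  z med 77.50713485231427 rect ((506.68682861328125, -217.82003784179688), (218.3843536376953, 162.9880828857422), 11.847480773925781)
```

Run:
```python
import cv2
a=cv2.imread("pics/scene.png")[265:405,295:445];b=cv2.imread("pics/top.png")[175:295,170:310]
cv2.imwrite("pics/crops.png",cv2.hconcat([cv2.resize(a,(400,400)),cv2.resize(b,(400,400))]))
```

```text
(no output)
```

View pics/crops.png

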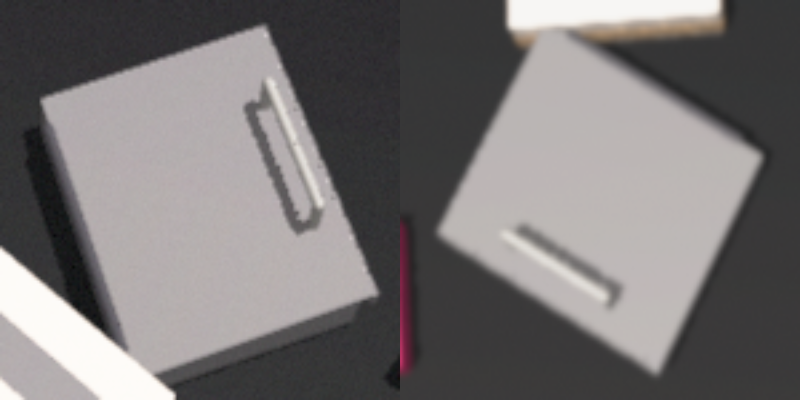

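The crop shows the lid square-on in both views. The handle is bright, running (268,80)–(320,208) in the scene crop and (502,233)–(608,300) in the top crop. I'll triangulate its ends.

Run:
```python
from h import *
C={n:dict(np.load(n+".npz")) for n in("scene","top")}
E={}
for n,(a,b,d,e) in {"scene":(385,283,425,347),"top":(195,236,255,274)}.items():
    c=C[n];g=c["img"].min(2)[b:e,a:d]
    lid=np.median(g[g>120]);m=(g>lid+18).astype(np.uint8)
    k,l,st,ce=cv2.connectedComponentsWithStats(m);i=1+np.argmax(st[1:,4]);vv,uu=np.nonzero(l==i)
    p=np.c_[uu+a,vv+b].astype(float);m0=p.mean(0);_,_,V=np.linalg.svd(p-m0);t=(p-m0)@V[0]
    ends=[m0+V[0]*t.min(),m0+V[0]*t.max()];ends.sort(key=lambda q:q[1] if n=="scene" else -q[0])
    E[n]=[m0]+ends;print(n,lid,st[i],np.round(E[n],1).tolist())
for j in range(3):
    print(np.round(tri(ray(C["scene"],E["scene"][j]),ray(C["top"],E["top"][j])),1), [np.round(plane(C[n],E[n][j],100),1) for n in C])
# lid corners
for n,(a,b,d,e) in {"scene":(300,270,440,400),"top":(175,180,305,290)}.items():
    c=C[n];g=cv2.cvtColor(c["img"],cv2.COLOR_BGR2HSV)[b:e,a:d]
    m=((g[...,2]>130)&(g[...,2]<225)&(g[...,1]<40)).astype(np.uint8)
    ct=max(cv2.findContours(m,0,1)[0],key=cv2.contourArea)
    q=cv2.approxPolyDP(ct,6,True)[:,0]+[a,b]
    print(n,[ (x.tolist(),np.round(plane(c,x,57)[:2]).tolist()) for x in q])
# pan corners & boxes
for n,(a,b,d,e) in {"scene":(200,140,330,255),"top":(355,215,450,330)}.items():
    c=C[n];g=c["img"].min(2)[b:e,a:d];m=((g>150)&(g<232)).astype(np.uint8)
    m=cv2.morphologyEx(m,cv2.MORPH_OPEN,np.ones((5,5)))
    ct=max(cv2.findContours(m,0,1)[0],key=cv2.contourArea)
    q=cv2.boxPoints(cv2.minAreaRect(ct))+[a,b]
    w=np.array([plane(c,x,78)[:2] for x in q]);print(n,"pan",q.round().tolist(),w.round().tolist(),"c",w.mean(0).round(1))
```

```text
scene 174.0 [ 10   9  21  45 114] [[405.2, 313.8], [395.5, 291.8], [415.0, 336.0]]
top 181.0 [11  9 36 20 99] [[224.3, 254.9], [241.0, 264.0], [206.0, 244.9]]
[543.1 284.6  98.8] [array([543.3, 285.3, 100. ]), array([543.2, 283.9, 100. ])]
[519.  235.3 105.1] [array([517. , 233.4, 100. ]), array([519.2, 236.6, 100. ])]
[569.2 335.7 100.6] [array([568.9, 335.7, 100. ]), array([569.4, 335.6, 100. ])]
scene [([393, 274], [464.0, 186.0]), ([310, 300], [656.0, 95.0]), ([343, 386], [751.0, 294.0]), ([314, 366], [764.0, 217.0]), ([354, 398], [754.0, 329.0]), ([436, 367], [574.0, 409.0])]
top [([207, 180], [765.0, 352.0]), ([218, 186], [748.0, 319.0]), ([184, 245], [574.0, 406.0]), ([259, 286], [463.0, 189.0]), ([295, 221], [652.0, 94.0]), ([229, 185], [752.0, 288.0]), ([280, 180], [771.0, 142.0])]
scene pan [[216.0, 198.0], [242.0, 154.0], [300.0, 188.0], [274.0, 232.0]] [[631.0, -271.0], [485.0, -335.0], [454.0, -145.0], [596.0, -93.0]] c [ 541.6 -211. ]
top pan [[370.0, 240.0], [426.0, 231.0], [435.0, 285.0], [379.0, 294.0]] [[599.0, -120.0], [630.0, -277.0], [480.0, -303.0], [449.0, -147.0]] c [ 539.5 -211.7]
```

Emit:
carry_out(
  commands=[
    [[0,0,-1.733],[360,-312,-40],0],
    [[0,0,-1.733],[360,-312,-40],0],
    [[0,0,-1.733],[360,-312,-40],0],
    [[0,0,-1.733],[360,-312,-40],0],
    [[0,0,-1.733],[360,-312,-40],0],
    [[0,0,-1.733],[360,-312,-40],0],
    [[0,0,-1.733],[360,-312,-40],0],
    [[0,0,-1.733],[360,-312,-40],0],
    [[0,0,-1.733],[360,-312,-40],0],
    [[0,0,-1.733],[360,-312,-40],0],
  ],
  force=40,
)

```text
clock: 1.1
tool_pos: [546.8, 282.2, 190.6]
eef_rot: [2.468, 1.942, -0.0]
contact_force: [0.2, 1.0, 0.6]
finger_gap: 0.999
grip_force: 0.0
```

Emit:
carry_out(
  commands=[
    [[0,0,-0.12],[0,0,0],0],
    [[0,0,-0.225],[0,0,0],0],
    [[0,0,-0.225],[0,0,0],0],
    [[0,0,-0.225],[0,0,0],0],
  ],
)

```text
clock: 1.5
tool_pos: [543.6, 285.3, 190.9]
eef_rot: [-2.661, -1.669, 0.001]
contact_force: [-0.3, -0.2, 0.4]
finger_gap: 1.002
grip_force: 0.0
```

```bash
cat >> h.py <<'E'
from scipy.spatial.transform import Rotation as Ro
def wray(c,s,uv):
    x=np.array([(uv[0]-c["cx"])/c["fx"],(uv[1]-c["cy"])/c["fy"]]);r=np.linalg.norm(x)
    d=np.r_[x/r*np.sin(r),np.cos(r)]
    T=c["T_tool_cam"];R=Ro.from_rotvec(s["eef_rot"]).as_matrix()
    return R@T[:3,3]+s["tool_pos"],R@T[:3,:3]@d
def wproj(c,s,X):
    T=c["T_tool_cam"];R=Ro.from_rotvec(s["eef_rot"]).as_matrix()
    p=T[:3,:3].T@(R.T@(np.array(X)-s["tool_pos"])-T[:3,3]);r=np.arctan2(np.hypot(p[0],p[1]),p[2])
    u=p[:2]/np.hypot(p[0],p[1])*r
    return [c["cx"]+c["fx"]*u[0],c["cy"]+c["fy"]*u[1]]
E
python3 - <<'E'
from rig import *
from h import *
s=sense();c=capture("wrist");cv2.imwrite("pics/w1.png",c["img"]);np.savez("w1.npz",**c,**s)
print(s["tool_pos"],s["eef_rot"],s["q"],c["fx"],c["cx"],c["cy"],c["T_tool_cam"])
Y=np.array([.446,.895,0])
for k in(-55,0,55):print(np.round(wproj(c,s,np.array([544,285,97])+k*Y)))
E
```

```text
[543.61056303 285.25489805 190.92751357] [-2.66146253e+00 -1.66872456e+00  1.33891243e-03] [3.01423104e-01 5.59438829e-01 1.50106795e+00 2.81196234e-05
 1.08197421e+00 7.52140483e-01] 371.64829954431775 317.39534074522044 239.92400576355675 [[-1.56363747e-04 -9.63892580e-01 -2.66291326e-01  6.64904019e+01]
 [ 9.99999897e-01 -3.72532275e-05 -4.52345266e-04 -2.66112574e-01]
 [ 4.26092034e-04 -2.66291370e-01  9.63892486e-01 -1.43295597e+02]
 [ 0.00000000e+00  0.00000000e+00  0.00000000e+00  1.00000000e+00]]
[318. 316.]
[319. 241.]
[320. 158.]
```

View pics/w1.png

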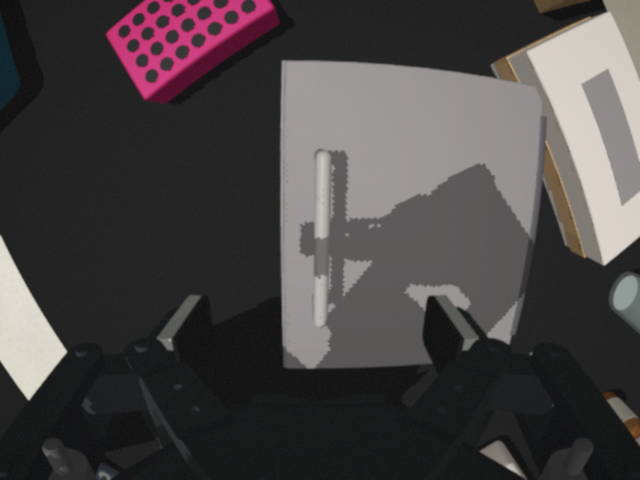

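The wrist view shows the handle centred under the tool, (323,152)–(320,325), within about 3 px of the prediction. I'll go down and grip.

Emit:
carry_out(
  commands=[
    [[0,0,0],[0,0,-45],0],
    [[0,0,0],[1,0,-90],0],
    [[0,0,0],[1,0,-111],0],
    [[0,0,0],[1,0,-111],0.5],
    [[0,0,0],[1,0,-111],1],
    [[0,0,0],[1,0,-111],1],
    [[0,0,0],[1,0,-111],1],
    [[0,0,0],[1,0,-111],1],
    [[0,0,0],[1,0,-111],1],
    [[0,0,0],[1,0,-111],1],
  ],
  force=40,
)

```text
clock: 2.55
tool_pos: [546.4, 285.4, 81.2]
eef_rot: [2.663, 1.665, 0.005]
contact_force: [2.5, -2.5, -0.1]
finger_gap: 0.1
grip_force: 38.9
```

Emit:
carry_out(
  commands=[
    [[0,0,0],[2,-1,9],1],
    [[0,0,0],[4.7,-2.4,17],1],
    [[0,0,0],[7.7,-3.8,26],1],
    [[0,0,0],[10.9,-5.4,34],1],
    [[0,0,0],[14.6,-7.3,42],1],
    [[0,0,0],[18.5,-9.2,50],1],
    [[0,0,0],[22.8,-11.4,58],1],
    [[0,0,0],[27.4,-13.6,65],1],
    [[0,0,0],[32.3,-16.1,72],1],
    [[0,0,0],[37.5,-18.7,79],1],
  ],
)

```text
clock: 3.55
tool_pos: [582.9, 266.8, 157.4]
eef_rot: [-2.663, -1.664, -0.0]
contact_force: [5.7, 2.5, -12.5]
finger_gap: 0.1
grip_force: 38.7
```

Emit:
carry_out(
  commands=[
    [[0,0,0],[5.6,-2.8,7],1],
    [[0,0,0],[11.4,-5.7,13],1],
    [[0,0,0],[17.5,-8.7,19],1],
    [[0,0,0],[23.7,-11.8,25],1],
    [[0,0,0],[30.3,-15.1,30],1],
    [[0,0,0],[37.1,-18.5,35],1],
    [[0,0,0],[44.1,-22,40],1],
    [[0,0,0],[51.2,-25.5,44],1],
    [[0,0,0],[58.6,-29.2,48],1],
    [[0,0,0],[66,-32.9,51.4],1],
  ],
)

```text
clock: 4.55
tool_pos: [647.6, 234.1, 209.9]
eef_rot: [-2.661, -1.665, 0.004]
contact_force: [1.3, 5.2, -12.3]
finger_gap: 0.095
grip_force: 38.8
```

Next, a small push to the stop, to see the force rise.

Emit:
carry_out(
  commands=[
    [[0,0,0],[2.5,-1.2,1],1],
    [[0,0,0],[4.8,-2.4,2],1],
    [[0,0,0],[6.5,-3.3,2.8],1],
    [[0,0,0],[6.5,-3.3,2.8],1],
  ],
)

```text
clock: 4.95
tool_pos: [647.9, 233.8, 210.4]
eef_rot: [-2.652, -1.66, 0.019]
contact_force: [-8.4, 11.2, -12.2]
finger_gap: 0.097
grip_force: 39.4
```

Emit:
carry_out(
  commands=[
    [[0,0,0],[-4.5,2.2,-1.5],1],
    [[0,0,0],[-5.5,2.7,-2.2],0.75],
    [[0,0,0],[-5.5,2.7,-2.2],0.75],
    [[0,0,0],[-5.5,2.7,-2.2],0.75],
    [[0,0,0],[-5.5,2.7,-2.2],0.75],
    [[0,0,0],[-5.5,2.7,15],0.75],
    [[0,0,0],[-5.5,2.7,40],0.75],
    [[0,0,0],[-5.5,2.7,80],0.75],
    [[0,0,0],[-5.5,2.7,120],0.75],
    [[0,0,0],[-5.5,2.7,120],0.75],
  ],
)

```text
clock: 5.95
tool_pos: [653.1, 233.2, 342.3]
eef_rot: [2.658, 1.662, 0.023]
contact_force: [0.7, -0.4, -0.0]
finger_gap: 0.246
grip_force: 0.0
```

Run:
```python
from rig import *
from h import *
s=sense();print(s["q"].round(2),s["contact_force"].round(1))
c=capture("scene");t=capture("top");np.savez("scene2.npz",**c);np.savez("top2.npz",**t)
cv2.imwrite("pics/s2.png",cv2.hconcat([cv2.resize(c["img"][200:420,260:480],(400,400)),cv2.resize(t["img"][150:310,150:310],(400,400))]))
# predicted handle/front edge at 0.95
bx=np.array([.895,-.446,0]);by=np.array([.446,.895,0]);H=np.array([710,202.5,50])
W=cloud(c);w=W[250:400,300:440].reshape(-1,3);w=w[w[:,2]>70]
d=-(w-H)@bx;h=w[:,2]-50;print(len(w),np.percentile(h,[50,90,99]));k=(np.abs((w-H)@by)<115)&(h<300)
a=np.arctan2(h[k],d[k]);print(np.percentile(a,[10,30,50,70,90]))
```

```text
[ 0.18  0.53  1.11 -0.    1.48  0.64] [ 0.7 -0.4 -0. ]
9015 [115.06055796 360.16416014 440.60986931]
[0.97217029 0.99079802 1.00895224 1.0470921  1.2035711 ]
```

View pics/s2.png

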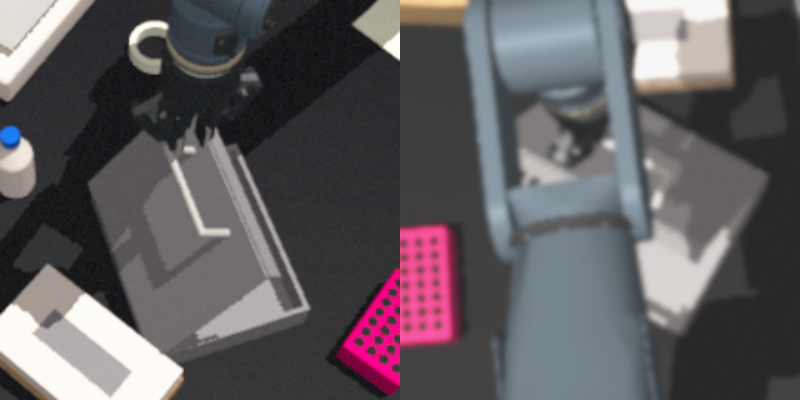

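The crop shows the lid propped up with a gap open at the front. Its measured slope fits 0.95 rad. Next I'll work out the sloping pose.

```bash
cat >> h.py <<'E'
bx=np.array([.895,-.446,0]);by=np.array([.446,.895,0]);H=np.array([710,202.5,0])
def Rt(th,yaw=0):  # tool sloping in, closing along box y, turned by yaw about world z
    y=by;z=np.sin(th)*bx-np.array([0,0,np.cos(th)]);x=np.cross(y,z)
    return Ro.from_euler('z',yaw)*Ro.from_matrix(np.c_[x,y,z])
def at(d,l,z):return H-d*bx+l*by+[0,0,z]
def goto(s,d,l,z,th,yaw=0):
    print("turn",(Rt(th,yaw)*Ro.from_rotvec(s["eef_rot"]).inv()).as_rotvec().round(3),"shift",(at(d,l,z)-s["tool_pos"]).round(1))
def where(s):
    p=s["tool_pos"]-H;print("d,l,z",np.round([-p@bx,p@by,p[2]],1),"q",s["q"].round(2),"F box",np.round([s["contact_force"]@bx,s["contact_force"]@by,s["contact_force"][2]],1))
E
python3 - <<'E'
from rig import *
from h import *
s=sense();where(s);goto(s,230,0,110,.63)
E
```

```text
d,l,z [ 67.    0.4 335.8] q [ 0.18  0.54  1.12 -0.    1.48  0.64] F box [ 0.4 -0.4 -0.7]
turn [-0.663 -0.221  1.504] shift [-146.    72.3 -225.8]
```

Emit:
carry_out(
  commands=[
    [[-0.663,-0.221,1.504],[-73,36,0],0.75],
    [[-0.663,-0.221,1.504],[-146,72,0],0.75],
    [[-0.663,-0.221,1.504],[-146,72,-10],0.75],
    [[-0.663,-0.221,1.504],[-146,72,-20],0.75],
    [[-0.663,-0.221,1.504],[-146,72,-40],0.75],
    [[-0.663,-0.221,1.504],[-146,72,-80],0.5],
    [[-0.663,-0.221,1.504],[-146,72,-120],0.4],
    [[-0.663,-0.221,1.504],[-146,72,-160],0.4],
    [[-0.663,-0.221,1.504],[-146,72,-195],0.4],
    [[-0.663,-0.221,1.504],[-146,72,-226],0.4],
  ],
)

```text
clock: 7.05
tool_pos: [501.8, 304.5, 104.5]
eef_rot: [0.775, 2.451, -0.185]
contact_force: [1.1, 0.3, -0.1]
finger_gap: 0.602
grip_force: 0.0
```

Run:
```python
from rig import *
from h import *
s=sense();c=capture("wrist");cv2.imwrite("pics/w2.png",c["img"]);np.savez("w2.npz",**c,**s)
where(s);goto(s,230,0,110,.63)
W=[at(196,y,50) for y in(-115,115)]+[at(101,y,6) for y in(-55,0,55)]
print([np.round(wproj(c,s,x)).tolist() for x in W])
```

```text
d,l,z [231.8  -1.6 104.5] q [ 0.61  0.68  1.8  -0.98  0.65  0.45] F box [ 0.8  0.7 -0.1]
turn [-0.055 -0.025  0.139] shift [2.3 0.6 5.5]
[[153.0, 274.0], [510.0, 232.0], [275.0, 290.0], [337.0, 283.0], [401.0, 276.0]]
```

View pics/w2.png

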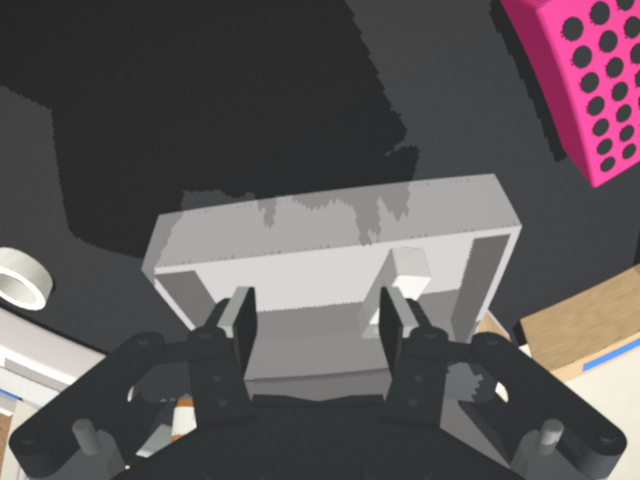

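The wrist view looks into the box under the lid. The bar's near end shows at about (410,262), its side running to (370,330), on the box's +y side. I'll enlarge it.

Run:
```python
from h import *
c=dict(np.load("w2.npz"));s=c
cv2.imwrite("pics/w2c.png",cv2.resize(cv2.createCLAHE(3,(4,4)).apply(cv2.cvtColor(c["img"],6)[230:350,340:470]),(780,600) and (650,600),interpolation=cv2.INTER_CUBIC))
for uv in[(392,250),(427,250),(429,280),(388,318),(375,320)]:
    o,d=wray(c,s,uv)
    for z in(36,):
        p=o+d*(z-o[2])/d[2]-H;print(uv,np.round([-p@bx,p@by],0))
    z=c["z_map"][uv[1],uv[0]];print("   depth",z)
```

```text
(392, 250) [176.  41.]
   depth 276.81543
(427, 250) [171.  65.]
   depth 287.93674
(429, 280) [134.  70.]
   depth 266.45877
(388, 318) [83. 40.]
   depth 130.32729
(375, 320) [83. 29.]
   depth 308.98593
```

View pics/w2c.png

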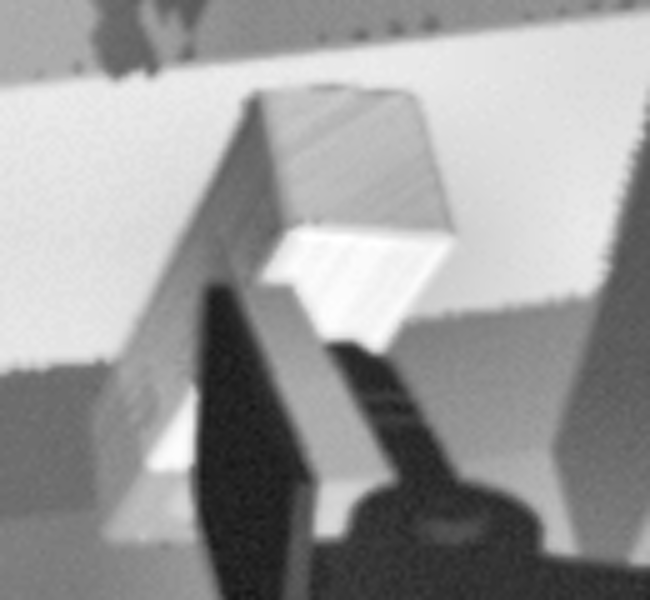

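The crop shows the bar's near end: top edge at (398,276)–(431,277), bottom edge at (391,249)–(423,249). The left side runs back to (361,338).

Run:
```python
from h import *
c=dict(np.load("w2.npz"));s=c
for uv,z in[((398,275.6),36),((431,277),36),((391,249),6),((423,249),6),((359,320),36),((361,338),6),((379,324),36)]:
    o,d=wray(c,s,uv);p=o+d*(z-o[2])/d[2]-H;print(uv,np.round([-p@bx,p@by],1))
```

```text
(398, 275.6) [145.4  46.2]
(431, 277) [138.   71.6]
(391, 249) [139.3  46. ]
(423, 249) [134.3  72.2]
(359, 320) [86.1 15. ]
(361, 338) [-12.1  15.6]
(379, 324) [74.4 32.1]
```

```bash
cat >> h.py <<'E'
def via(s,d,l,z,th,yaw,back):
    z_=Rt(th,yaw).as_matrix()[:,2];p=at(d,l,z)
    print("turn",(Rt(th,yaw)*Ro.from_rotvec(s["eef_rot"]).inv()).as_rotvec().round(3))
    for b in back:print(b,(p-b*z_-s["tool_pos"]).round(1))
E
python3 - <<'E'
from rig import *
from h import *
s=sense();where(s);via(s,86,52,15,.63,-.13,[150,60,0])
E
```

```text
d,l,z [235.1  -5.9  98.5] q [ 0.61  0.69  1.81 -0.98  0.65  0.45] F box [-1.4 -2.5 -3.9]
turn [-0.049 -0.032  0.006]
150 [86.  34.6 37.7]
60 [130.   5. -35.]
0 [159.3 -14.7 -83.5]
```

Emit:
carry_out(
  commands=[
    [[-0.049,-0.032,0.006],[30,20,38],0.3],
    [[-0.049,-0.032,0.006],[60,34,38],0.3],
    [[-0.049,-0.032,0.006],[86,35,38],0.3],
    [[-0.049,-0.032,0.006],[86,35,38],0.3],
    [[-0.049,-0.032,0.006],[86,35,38],0.3],
    [[-0.049,-0.032,0.006],[86,35,38],0.3],
  ],
)

```text
clock: 7.7
tool_pos: [587.9, 339.1, 144.8]
eef_rot: [0.754, 2.407, -0.227]
contact_force: [0.2, 0.9, -0.3]
finger_gap: 0.699
grip_force: 0.0
```

Run:
```python
from rig import *
from h import *
s=sense();c=capture("wrist");cv2.imwrite("pics/w3.png",c["img"]);np.savez("w3.npz",**c,**s)
where(s);via(s,86,52,15,.63,-.13,[150,60,0]);print(s["finger_gap"])
```

```text
d,l,z [170.2  67.8 144.8] q [ 0.6   0.71  1.56 -0.86  0.81  0.22] F box [-0.2  0.8 -0.3]
turn [-0.011  0.012  0.01 ]
150 [-5.  -2.4 -8.6]
60 [ 39.  -32.  -81.3]
0 [  68.4  -51.7 -129.8]
0.699122307241469
```

View pics/w3.png

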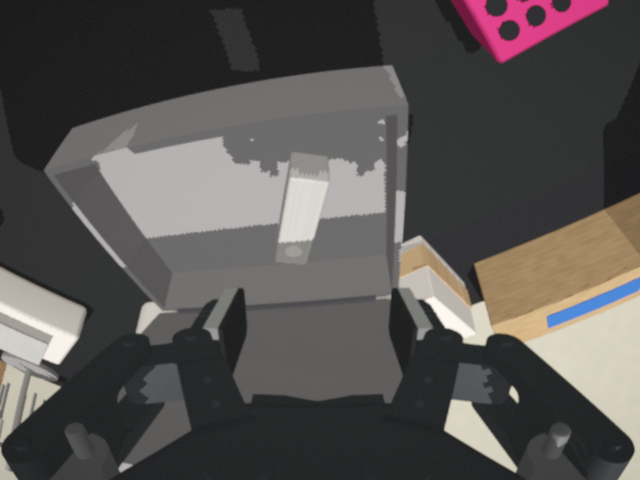

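This view shows the whole bar. Its top face runs from the near edge (291,176)–(329,181) to the far edge (278,262)–(305,264).

Run:
```python
from h import *
c=dict(np.load("w3.npz"));c2=dict(np.load("w2.npz"))
def bl(p):p=p-H;return np.round([-p@bx,p@by,p[2]],1)
for a,b in[((291,176),(398,275.6)),((329,181),(431,277)),((292,153),(391,249)),((328,156),(423,249))]:print("tri",bl(tri(wray(c,c,a),wray(c2,c2,b))))
for uv in[(291,176),(329,181),(278,262),(305,264)]:
    o,d=wray(c,c,uv);print(uv,bl(o+d*(36-o[2])/d[2]))
# box rim inner check at z=50
for uv in[(52,172),(405,105),(395,297),(172,306)]:
    o,d=wray(c,c,uv);print(uv,bl(o+d*(50-o[2])/d[2]))
```

```text
tri [145.2  46.8  35.1]
tri [137.6  71.8  35.6]
tri [143.5  46.1   8.5]
tri [136.4  71.9   7.4]
(291, 176) [146.6  47.5  36. ]
(329, 181) [138.1  71.9  36. ]
(278, 262) [50.8 17.1 36. ]
(305, 264) [44.  39.8 36. ]
(52, 172) [ 198.9 -114.6   50. ]
(405, 105) [201.1 119.8  50. ]
(395, 297) [ -5.2 118.3  50. ]
(172, 306) [   9.  -105.1   50. ]
```

Run:
```python
from rig import *
from h import *
s=sense();where(s);via(s,87,41.5,15,.63,-.31,[110,50,0])
```

```text
d,l,z [170.4  68.  144.9] q [ 0.6   0.71  1.56 -0.86  0.81  0.22] F box [ 0.4 -0.2  0.4]
turn [-0.01   0.013 -0.17 ]
110 [ 16.4 -15.7 -41. ]
50 [ 41.7 -40.3 -89.5]
0 [  62.8  -60.9 -129.9]
```

Emit:
carry_out(
  commands=[
    [[-0.01,0.013,-0.1],[8,-8,-20],0.3],
    [[-0.01,0.013,-0.17],[16.4,-15.7,-41],0.3],
    [[-0.01,0.013,-0.17],[29,-28,-65],0.3],
    [[-0.01,0.013,-0.17],[41.7,-40.3,-89],0.3],
    [[-0.01,0.013,-0.17],[41.7,-40.3,-89],0.3],
    [[-0.01,0.013,-0.17],[41.7,-40.3,-89],0.3],
  ],
)

```text
clock: 8.35
tool_pos: [630.1, 299.4, 56.1]
eef_rot: [0.956, 2.352, -0.312]
contact_force: [-0.3, -0.1, -0.1]
finger_gap: 0.705
grip_force: 0.0
```

Run:
```python
from rig import *
from h import *
s=sense();where(s);via(s,87,41.5,15,.63,-.31,[50,0])
```

```text
d,l,z [114.7  51.1  56.1] q [ 0.53  0.87  1.48 -0.89  0.82  0.36] F box [-0.2 -0.3 -0.1]
turn [ 0.001  0.001 -0.001]
50 [-0.6 -0.4 -0.7]
0 [ 20.5 -20.9 -41.1]
```

Emit:
carry_out(
  commands=[
    [[0,0,0],[5,-5,-10],0.3],
    [[0,0,0],[10,-10,-20],0.3],
    [[0,0,0],[15,-15,-30],0.3],
    [[0,0,0],[20,-20.5,-40],0.3],
    [[0,0,0],[20,-20.5,-40],0.3],
  ],
)

```text
clock: 8.85
tool_pos: [650.8, 277.6, 14.4]
eef_rot: [0.957, 2.352, -0.313]
contact_force: [-0.6, -0.4, 0.4]
finger_gap: 0.702
grip_force: 0.0
```

No contact on the way in. I'll close slowly and feel for the bar.

Emit:
carry_out(
  commands=[
    [[0,0,0],[0,0,0],0.4],
    [[0,0,0],[0,0,0],0.5],
    [[0,0,0],[0,0,0],0.58],
    [[0,0,0],[0,0,0],0.64],
    [[0,0,0],[0,0,0],0.7],
    [[0,0,0],[0,0,0],0.8],
    [[0,0,0],[0,0,0],1],
    [[0,0,0],[0,0,0],1],
  ],
  force=25,
)

```text
clock: 9.65
tool_pos: [651.1, 279.5, 17.1]
eef_rot: [0.955, 2.351, -0.309]
contact_force: [-3.1, 2.2, 4.9]
finger_gap: 0.318
grip_force: 27.0
```

Emit:
carry_out(
  commands=[
    [[0,0,0],[0,0,2],1],
    [[0,0,0],[0,0,2],1],
    [[0,0,0],[-2,2,8],1],
    [[0,0,0],[-6,6,16],1],
    [[0,0,0],[-10,10,24],1],
    [[0,0,0],[-15,15,32],1],
    [[0,0,0],[-20,19,40],1],
    [[0,0,0],[-25,24,48],1],
    [[0,0,0],[-30,28,57],1],
    [[0,0,0],[-30,28,57],1],
  ],
  force=60,
)

```text
clock: 10.65
tool_pos: [621.1, 308.8, 75.4]
eef_rot: [0.954, 2.35, -0.306]
contact_force: [1.5, 0.8, -4.5]
finger_gap: 0.315
grip_force: 59.7
```

Run:
```python
from rig import *
from h import *
s=sense();c=capture("wrist");cv2.imwrite("pics/w4.png",c["img"][60:400]);np.savez("w4.npz",**c,**s)
where(s);print(s["torque"].round(2))
```

```text
d,l,z [126.9  55.5  75.4] q [ 0.55  0.84  1.48 -0.87  0.84  0.35] F box [ 1.   1.3 -4.5]
[ 0.47  0.52 -0.01]
```

View pics/w4.png

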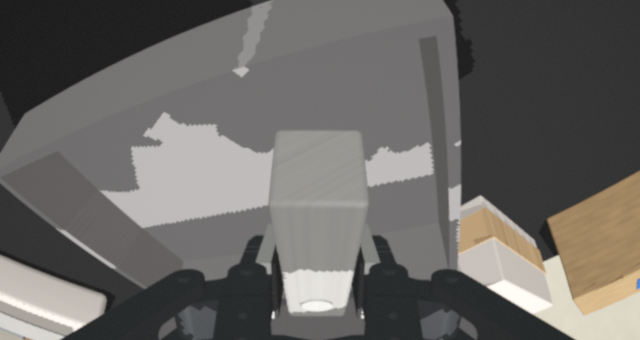

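The bar is held between the pads, with its end face at (277–365, 190–264) in the full image. I'll check its pitch from depth.

```bash
cat >> h.py <<'E'
def wpts(c,a,b,d,e):
    R=Ro.from_rotvec(c["eef_rot"]).as_matrix();T=c["T_tool_cam"];out=[]
    for v in range(b,e,3):
        for u in range(a,d,3):
            z=c["z_map"][v,u]
            if z>0:
                x=np.array([(u-c["cx"])/c["fx"],(v-c["cy"])/c["fy"]]);r=np.hypot(*x)+1e-9
                p=np.r_[x/r*np.tan(r),1]*z;out.append(R@(T[:3,:3]@p+T[:3,3])+c["tool_pos"])
    return np.array(out)
E
python3 - <<'E'
from h import *
c=dict(np.load("w4.npz"))
def bl(p):p=p-H;return np.round([-p@bx,p@by,p[2]],1)
for n,r in {"end":(282,200,356,255),"top":(290,272,352,325)}.items():
    p=wpts(c,*r);m=p.mean(0);_,sv,V=np.linalg.svd(p-m);n_=V[2];print(n,len(p),bl(m),"rms",sv[2]/len(p)**.5,"normal box",np.round([n_@bx,n_@by,n_[2]],3))
for uv in[(275,264),(368,264),(280,192),(362,192)]:
    z=wpts(c,uv[0]-1,uv[1]-1,uv[0]+1,uv[1]+1);print(uv,bl(z[0]))
E
```

```text
end 472 [181.2  71.8  81.5] rms 0.45869383159567695 normal box [ 0.951 -0.31   0.009]
top 377 [163.1  66.7  94.8] rms 0.3084142969814391 normal box [ 0.002  0.005 -1.   ]
(275, 264) [183.9  60.   93.7]
(368, 264) [176.6  84.3  94.1]
(280, 192) [184.3  59.8  66. ]
(362, 192) [118.8  77.    7. ]
```

Emit:
carry_out(
  commands=[
    [[0,0,0],[-10,5,4],1],
    [[0,0,0],[-25,12,8],1],
    [[0,0,0],[-42,21,13],1],
    [[0,0,0],[-60,30,18],1],
    [[0,0,0],[-80,40,25],1],
    [[0,0,0],[-100,50,40],1],
    [[0,0,0],[-110,55,60],1],
    [[0,0,0],[-115,57,85],1],
    [[0,0,0],[-115,57,110],1],
    [[0,0,0],[-115,57,110],1],
  ],
)

```text
clock: 11.7
tool_pos: [506.3, 366.9, 187.7]
eef_rot: [0.954, 2.348, -0.299]
contact_force: [0.4, 1.3, -4.7]
finger_gap: 0.318
grip_force: 59.7
```

Run:
```python
from rig import *
from h import *
s=sense();where(s);print(s["grip_force"],s["finger_gap"],s["tool_pos"])
yaw=.195-(-.463)
R=Rt(.63,yaw).as_matrix();f=R[:,2]*[1,1,0];f/=np.linalg.norm(f)
tgt=np.array([540.5,-211.3,0])+7*f
print("turn",(Rt(.63,yaw)*Ro.from_rotvec(s["eef_rot"]).inv()).as_rotvec().round(3),"shift",(tgt-s["tool_pos"]).round(1),f.round(3))
```

```text
d,l,z [255.6  56.3 187.7] q [ 0.73  0.64  1.54 -0.75  1.04  0.35] F box [-0.3  1.4 -4.7]
59.73845064640045 0.317719019725768 [506.31020793 366.87512856 187.72984248]
turn [-0.009  0.006  0.964] shift [  41.1 -576.8 -187.7] [ 0.981  0.194 -0.   ]
```

Emit:
carry_out(
  commands=[
    [[0,0,0],[0,-15,0],1],
    [[0,0,0.05],[0,-45,5],1],
    [[0,0,0.15],[2,-80,5],1],
    [[0,0,0.25],[5,-115,5],1],
    [[0,0,0.35],[8,-150,5],1],
    [[0,0,0.45],[11,-190,5],1],
    [[0,0,0.55],[14,-230,5],1],
    [[0,0,0.65],[17,-270,5],1],
    [[0,0,0.73],[20,-305,5],1],
    [[0,0,0.8],[23,-340,5],1],
  ],
)

```text
clock: 12.7
tool_pos: [532.7, 51.7, 192.6]
eef_rot: [0.002, 2.527, -0.093]
contact_force: [-0.1, 1.4, -5.2]
finger_gap: 0.321
grip_force: 62.2
```

Emit:
carry_out(
  commands=[
    [[0,0,0.06],[3,-40,0],1],
    [[0,0,0.1],[6,-80,0],1],
    [[0,0,0.14],[9,-120,0],1],
    [[0,0,0.16],[12,-155,0],1],
    [[0,0,0.16],[15,-190,0],1],
    [[0,0,0.16],[17,-215,0],1],
    [[0,0,0.16],[18,-230,0],1],
    [[0,0,0.16],[18,-237,0],1],
    [[0,0,0.16],[18,-237,0],1],
    [[0,0,0.16],[18,-237,0],1],
  ],
)

```text
clock: 13.7
tool_pos: [573.0, 6.9, 174.7]
eef_rot: [-0.15, 2.533, -0.194]
contact_force: [-0.6, -0.6, -4.5]
finger_gap: 0.318
grip_force: 62.2
```

Run:
```python
from rig import *
from h import *
s=sense();c=capture("wrist");np.savez("w5.npz",**c,**s);cv2.imwrite("pics/w5.png",c["img"]);c={**c,**s}
print(s["q"].round(2),s["grip_force"],s["finger_gap"],s["tool_pos"],s["contact_force"].round(1))
R=Rt(.63,.658)
print("turn",(R*Ro.from_rotvec(s["eef_rot"]).inv()).as_rotvec().round(3),"shift",(np.array([547.4,-210,0])-s["tool_pos"]).round(1))
p=wpts(c,290,272,352,325);m=p.mean(0);_,sv,V=np.linalg.svd(p-m);print("top",m.round(1),sv[2]/len(p)**.5,V[2].round(3))
p=wpts(c,282,200,356,255);m=p.mean(0);_,sv,V=np.linalg.svd(p-m);print("end",m.round(1),V[2].round(3))
```

```text
[-0.18  0.45  2.07 -1.43  0.   -0.44] 62.22275733947754 0.318444759216575 [573.02484705   6.85487578 174.68136651] [-0.6 -0.6 -4.5]
turn [ 0.176 -0.013  0.133] shift [ -25.6 -216.9 -174.7]
top [534.5   8.  195.4] 0.2957774189474317 [0.046 0.18  0.983]
end [515.6   3.9 183.1] [-0.997 -0.057  0.05 ]
```

View pics/w5.png

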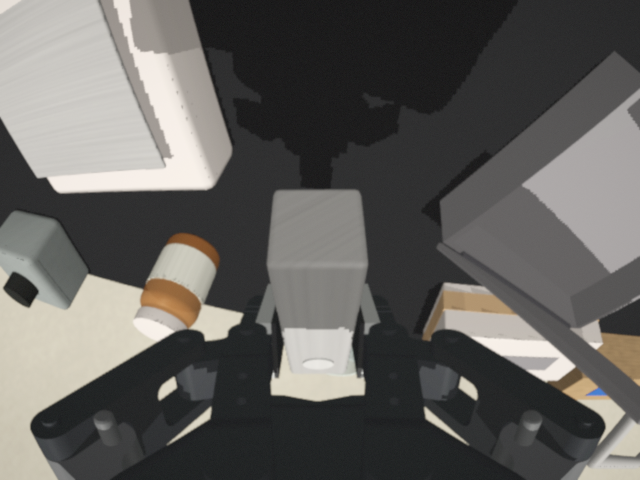

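The arm ran into joint limits here (q5 = 0, q4 at its end), and this view shows the bar still firmly held. I'll approach the pan with the tool sloping sideways instead, as it did at the box.

Run:
```python
from rig import *
from h import *
s=sense();c=s
for y in(-1.108,):
    for th in(.63,):
        R=Rt(th,y);r=(R*Ro.from_rotvec(s["eef_rot"]).inv()).as_rotvec();f=R.as_matrix()[:,2]*[1,1,0];f/=np.linalg.norm(f)
        print("turn",r.round(3),"shift",(np.array([540.5,-211.3,195])+7*f-s["tool_pos"]).round(1),f.round(2))
```

```text
turn [ 0.114 -0.162 -1.628] shift [ -32.7 -224.9   20.3] [ 0. -1. -0.]
```

Emit:
carry_out(
  commands=[
    [[0.011,-0.016,-0.16],[-5,5,5],1],
    [[0.023,-0.032,-0.326],[-10,10,10],1],
    [[0.034,-0.048,-0.47],[-15,15,15],1],
    [[0.046,-0.065,-0.61],[-20,20,20],1],
    [[0.057,-0.081,-0.75],[-25,20,20],1],
    [[0.068,-0.097,-0.89],[-25,20,20],1],
    [[0.08,-0.113,-1.03],[-25,20,20],1],
    [[0.091,-0.13,-1.17],[-25,20,20],1],
    [[0.1,-0.145,-1.31],[-25,20,20],1],
    [[0.107,-0.155,-1.45],[-25,20,20],1],
  ],
)

```text
clock: 14.75
tool_pos: [547.7, 28.0, 194.2]
eef_rot: [1.67, 1.99, -0.563]
contact_force: [0.4, -0.0, -4.9]
finger_gap: 0.311
grip_force: 62.2
```

```bash
cat > n.py <<'E'
from rig import *
from h import *
s=sense();c=s
print(s["q"].round(2),s["grip_force"],s["finger_gap"],s["tool_pos"].round(1),s["contact_force"].round(1))
R=Rt(.63,-1.108);r=(R*Ro.from_rotvec(s["eef_rot"]).inv()).as_rotvec();f=np.array([0,-1,0])
print("turn",r.round(3),"shift",(np.array([540.5,-211.3,195])+7*f-s["tool_pos"]).round(1))
E
python3 n.py
```

```text
[ 0.17  0.57  1.69 -0.77  1.04  0.45] 62.24118947982788 0.31145176348787657 [547.7  28.  194.2] [ 0.4 -0.  -4.9]
turn [ 0.013 -0.006 -0.172] shift [  -7.2 -246.3    0.8]
```

Emit:
carry_out(
  commands=[
    [[0.001,0,-0.02],[0,-15,0],1],
    [[0.003,-0.001,-0.05],[-1,-45,0],1],
    [[0.006,-0.003,-0.09],[-2,-80,0],1],
    [[0.009,-0.004,-0.13],[-3,-115,0],1],
    [[0.013,-0.006,-0.17],[-4,-150,0],1],
    [[0.013,-0.006,-0.17],[-5,-185,0],1],
    [[0.013,-0.006,-0.17],[-6,-215,0],1],
    [[0.013,-0.006,-0.17],[-7,-235,0],1],
    [[0.013,-0.006,-0.17],[-7,-246,0],1],
    [[0.013,-0.006,-0.17],[-7,-246,0],1],
  ],
)

```text
clock: 15.75
tool_pos: [540.1, -220.6, 194.7]
eef_rot: [1.853, 1.864, -0.608]
contact_force: [0.3, -0.3, -4.7]
finger_gap: 0.315
grip_force: 62.1
```

```bash
python3 n.py
python3 - <<'E'
from rig import *
from h import *
s=sense();c=capture("wrist");c={**c,**s};np.savez("w6.npz",**c)
for n,r in {"end":(282,200,356,255),"top":(290,272,352,325)}.items():
    p=wpts(c,*r);m=p.mean(0);_,sv,V=np.linalg.svd(p-m);print(n,m.round(1),"rms",sv[2]/len(p)**.5,V[2].round(3))
E
```

```text
[-0.29  0.55  1.73 -0.85  0.86  0.28] 62.1375846862793 0.3145026195487995 [ 540.1 -220.6  194.7] [ 0.3 -0.3 -4.7]
turn [ 0.002 -0.001 -0.005] shift [0.4 2.3 0.3]
end [ 539.3 -164.2  201.1] rms 0.4846288328737764 [-0.009  1.     0.014]
top [ 540.  -182.9  214.3] rms 0.3149571806887446 [ 0.003 -0.024  1.   ]
```

Emit:
carry_out(
  commands=[
    [[0,0,0],[0,2,-20],1],
    [[0,0,0],[0,2,-45],1],
    [[0,0,0],[0,2,-70],1],
    [[0,0,0],[0,2,-88],1],
    [[0,0,0],[0,2,-97],1],
    [[0,0,0],[0,2,-99],1],
    [[0,0,0],[0,2,-99],1],
  ],
)

```text
clock: 16.5
tool_pos: [541.4, -216.7, 96.0]
eef_rot: [1.849, 1.866, -0.607]
contact_force: [0.3, -0.3, -5.3]
finger_gap: 0.315
grip_force: 62.2
```

```bash
python3 n.py
```

```text
[-0.28  0.72  1.78 -1.02  0.73  0.53] 62.19245910644531 0.3151688253464841 [ 541.4 -216.7   96. ] [ 0.3 -0.3 -5.3]
turn [ 0.003 -0.001 -0.008] shift [-0.9 -1.6 99. ]
```

Down slowly from here until the pan takes the weight (about 8 mm to contact, then about 5 mm of sink).

Emit:
carry_out(
  commands=[
    [[0,0,0],[0,0,-2],1],
    [[0,0,0],[0,0,-4],1],
    [[0,0,0],[0,0,-6],1],
    [[0,0,0],[0,0,-7.5],1],
    [[0,0,0],[0,0,-9],1],
    [[0,0,0],[0,0,-10],1],
    [[0,0,0],[0,0,-10],1],
    [[0,0,0],[0,0,-10],1],
  ],
)

```text
clock: 17.3
tool_pos: [541.2, -217.3, 86.2]
eef_rot: [1.85, 1.865, -0.607]
contact_force: [0.3, 0.9, -1.4]
finger_gap: 0.317
grip_force: 62.6
```

Emit:
carry_out(
  commands=[
    [[0,0,0],[0,0,-0.7],1],
    [[0,0,0],[0,0,-1.4],1],
    [[0,0,0],[0,0,-1.6],1],
    [[0,0,0],[0,0,-1.6],1],
  ],
)

```text
clock: 17.7
tool_pos: [541.2, -217.3, 84.4]
eef_rot: [1.85, 1.865, -0.607]
contact_force: [-0.3, 2.1, 0.3]
finger_gap: 0.313
grip_force: 62.8
```

Emit:
carry_out(
  commands=[
    [[0,0,0],[0,0,0],0.64],
    [[0,0,0],[0,0,0],0.6],
    [[0,0,0],[0,0,0],0.55],
    [[0,0,0],[0,0,0],0.45],
    [[0,0,0],[0,0,0],0.4],
    [[0,0,0],[0,0,0],0.4],
    [[0,0,0],[0,0,0],0.4],
  ],
  force=20,
)

```text
clock: 18.4
tool_pos: [540.9, -217.2, 84.2]
eef_rot: [1.851, 1.866, -0.607]
contact_force: [0.0, -0.5, -0.6]
finger_gap: 0.599
grip_force: 0.0
```

Emit:
carry_out(
  commands=[
    [[0,0,0],[0,6,8],0.4],
    [[0,0,0],[0,15,20],0.4],
    [[0,0,0],[0,29,40],0.4],
    [[0,0,0],[0,44,60],0.4],
    [[0,0,0],[0,65,90],0.4],
    [[0,0,0],[0,80,120],0.4],
    [[0,0,0],[0,80,120],0.4],
    [[0,0,0],[0,80,120],0.4],
  ],
)

```text
clock: 19.2
tool_pos: [541.3, -136.1, 205.7]
eef_rot: [1.849, 1.865, -0.604]
contact_force: [-0.2, -0.2, -0.7]
finger_gap: 0.601
grip_force: 0.0
```

Run:
```python
from rig import *
from h import *
s=sense();print(s["clock"],s["contact_force"].round(1),s["finger_gap"])
w=capture("wrist");c=capture("scene");cv2.imwrite("pics/fin.png",cv2.hconcat([cv2.resize(c["img"],(480,360)),cv2.resize(w["img"],(320,240)).copy() if 0 else cv2.resize(w["img"],(320,360))]))
c=capture("scene");W=cloud(c);t0=dict(np.load("scene.npz"))
for n,g in(("now",c),("start",t0)):
    h=cv2.cvtColor(g["img"],cv2.COLOR_BGR2HSV);m=(h[...,0]>150)&(h[...,1]>150)&(h[...,2]>100);v,u=np.nonzero(m);print(n,"rack px",u.mean(),v.mean())
d=-(W[250:400,300:440].reshape(-1,3)-H)@bx;hh=W[250:400,300:440].reshape(-1,3);l=(hh-H)@by;k=(hh[:,2]>110)&(hh[:,2]<215)&(abs(l)<115)&(d>10)&(d<140)
print("lid",np.percentile(np.arctan2(hh[k,2]-50,d[k]),[20,50,80]))
```

```text
19.2 [-0.2 -0.2 -0.7] 0.6011866706063637
now rack px 476.23707571801566 382.43342036553526
start rack px 476.17295597484275 382.4848008385744
lid [0.98339015 0.99887039 1.02238113]
```

View pics/fin.png

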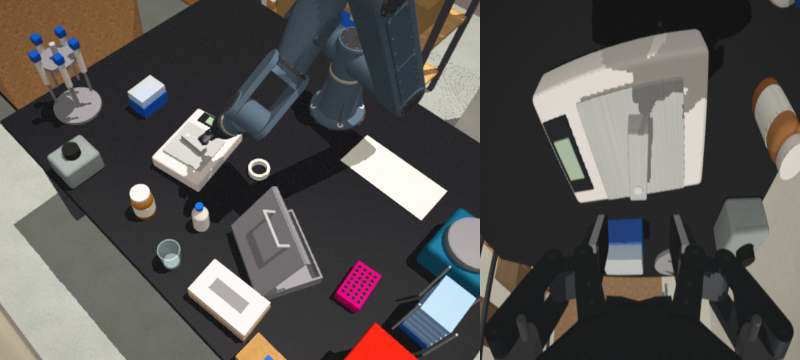

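The final view shows the lid up, the bystanders unmoved and the bar on the pan at (640,115)–(640,200) in the right half. One check of its margins, then hand in if they're sound.

Run:
```python
from rig import *
from h import *
s=sense();c={**capture("wrist"),**s}
p=wpts(c,120,80,430,280)
for lo,hi in((68,80),(97,112)):
    q=p[(p[:,2]>lo)&(p[:,2]<hi)];print(len(q),np.median(q[:,2]),q[:,:2].min(0).round(),q[:,:2].max(0).round(),cv2.minAreaRect(q[:,:2].astype(np.float32)[:,None]))
    b=q
    if lo==97:
        h=np.median(q[:,2]);ok=95<h<110 and 480<np.median(q[:,0])<600 and -190>np.median(q[:,1])>-235
        print(ok)
        if ok:print(hand_in())
```

```text
2578 73.61885044816508 [ 453. -302.] [ 626. -119.] ((539.5942993164062, -211.2576904296875), (149.6120147705078, 160.596435546875), 10.703204154968262)
405 103.54850212424071 [ 526. -257.] [ 555. -159.] ((540.4213256835938, -208.1656951904297), (28.426660537719727, 97.9321517944336), 0.5873537063598633)
True
the job is handed in; nothing more can be done
None
```

The check weight is on the balance pan, within 3 mm of its centre. The pan has sunk about 5 mm, the lid stands at its stop, nothing on the bench appears to have moved, and I handed the job in at about 19 s. I located the weight with the wrist camera first and then confirmed it by feel with the fingers, rather than searching for it by touch alone.

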